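# Put the largest grinding ball on the balance

### The arm

A 6-joint arm with a two-finger parallel gripper is mounted at the origin on the work surface. World frame = base frame: x ahead of the robot, y to its left, z up, the work surface at z = 0. Lengths are in mm, angles in degrees, forces in N, time in s.
With the tool pointing down it reaches from about 300 to 850 mm from the base axis. Payload 4.2 kg.
Tool frame: the origin (TCP) lies at the very end of the fingers, on their centre line; the grasp point (between the pads) lies 19 mm behind it; z points along the fingers, y is the line along which they close (so a half turn about z gives the same grasp; the last joint's range is limited). The gripper opens to 91 mm and grips with 3 to 60 N. Pads are 32 mm wide; open, the fingers measure 118 mm over their backs; the gripper's body (76 mm by 178 mm) begins 60 mm behind the grasp point.
Start: joints at [-77.865, 18.312, 89.639, -0, 72.044, -1.146], TCP at [132.097, -559.637, 213.976] pointing down, gripper open.
Joint ranges: [-177.97, 177.97], [-48.28, 115.42], [12.27, 149.76], [-77.06, 257.06], [2.81, 150.46], [-146.56, 146.56]. Speed limits (degrees/s): [147.25, 147.25, 180, 180, 180, 180].

### API

Orientations are given as [roll, pitch, yaw] about the fixed x, y, z axes, in that order (R = Rz(yaw) Ry(pitch) Rx(roll)).
In Python, from workcell import env gives the robot as it stands.
- The arm moves only by the shell command python3 -m pendant 'ROWS' [FORCE]. ROWS is a JSON object of lists of equal length, an entry for each row: "translation": the shift along the tool's x, y, z in mm, a list of three; "roll": the turn about the tool's z in rad; "hand": the closure in counts, from 0 (fully open) to 255 (shut). In form: {"translation": [[dx, dy, dz], ...], "roll": [roll, ...], "hand": [hand, ...]}. A call has exactly 8 rows; each row shifts and turns the commanded pose from where the row before left it, along the tool's axes as they then stand; what a row does not reach is not made up. A row lasts 1/12 s, in which the tool goes at most 41.7 mm and 7.16 degrees, less where a joint would pass 70% of its speed; a pose out of reach is approached as far as the arm can. A call with a gripper value outside its range is refused whole. The fingers move at their own pace and stop on an object; FORCE is the grip in N (left out, the last holds). Time passes only in rows, so rows that do not move let the fingers close, or fill a call up. It gives the time, the measured TCP pose, the force, the opening and the grip force at its end, in the units of the state.
- env.state(): the state, without advancing time (a new reading comes with each control period).
- env.grab_frame(name): name is "scene" or "top"; returns a dict with "frame" (400x640x3 uint8, red, green, blue), "z_map" (400x640 float32, mm along the optical axis (not along the pixel's ray), 0 where there is no reading), "fx", "fy", "cx", "cy" (pixels), "pose" (4x4, takes a point from camera to world coordinates). Camera axes: x right, y down, z forward; pixel columns grow to the right and rows downward; lengths in mm; the calibration is good to about 2 mm. A picture is of the moment at which its call begins.
- env.job_done(): hands the job in; it is judged then, once.
Trained networks look in a picture, given as the dict that the camera call returned (one of the last four; its "shot" number tells which), for a name from the list of things; names that differ only in an ending like _2 or _b are one class to them, and where a whole thing is asked for, a point or a joint stands for the part that bears it (a point fixed in the world has none). Each returns a list of dicts, best first, with "score" (0 to 1); they miss things now and then, are a little off and sometimes report something else, mostly with a low value. They report only what shows in the picture. A call takes as long as a camera call. They do not tell look-alikes from the thing itself.
- env.recognise(picture, label): "rect" ([centre column, centre row, width, height] in pixels, round what is visible of it).
- env.regions_of(picture, label): "pixels" (400x640 bool, what is visible of it) and "rect" ([centre column, centre row, width, height] in pixels, round what is visible of it).
The state is a dict: "time_s": time; "qpos": joint angles; "qvel": joint speeds; "effort": joint torques, N m; "ee_pos": TCP position; "ee_rot": TCP orientation; "force": force on the tool from outside, world axes, zero at the start; "torque": the same for the moment, N m; "gripper_width": finger opening in mm; "gripper_force": force on a finger pad.
Only numpy, scipy, OpenCV 4.12 (cv2) and the standard library are available. Lean on these libraries where they do the work, as an engineer would, in place of code of your own. Each camera call takes 0.05 s, during which the arm holds its last target. There are 200 camera calls.

### The job

Weigh the largest of the three loose steel grinding balls: pick it up from the bench without letting it roll away, lower it gently into the small ring-shaped holder in the middle of the balance pan, and leave it resting there by itself. Leave the two smaller balls lying where they are.

Things in the scene. Friction and masses are not known exactly. Their poses are not given: they have to be found in the camera images.
- large_ball: Plain solid steel ball, 50 mm in diameter, about 0.5 kg, the largest of three; lies loose on the flat bench, so its centre is 25 mm above the bench, and it rolls off at a one-sided push. Origin at its centre; its axes mean nothing.
- medium_ball: Plain steel ball, 36 mm in diameter, loose on the bench, not to be moved. Origin at its centre, 18 mm above the bench; its axes mean nothing.
- small_ball: Plain steel ball, 28 mm in diameter, loose on the bench, not to be moved. Origin at its centre, 14 mm above the bench; its axes mean nothing.
- seat (a point): Centre of the top edge (103 mm above the bench) of a dark steel ring fixed on the balance pan; z up. Ring 40 mm outside, 32 mm bore, 12 mm tall; the 50 mm ball rests on it with its centre 19 mm above this point and rolls off if let go over 14 mm off centre. Pan: rigid flat disc, 120 mm, no rim. Housing under it 190 mm square, 79 mm high; low screen and 20 mm slab reach 230 mm along x, 125 along y.
Not all that is in view belongs to the job. Leave any blue or red look-alike of the large_ball alone.

How it is judged (in metres and radians):
On the way:
1. the largest ball is lifted clear of the bench (its centre more than 80 mm above it) (height (world z) of large_ball above 0.08 m), for 0.1 s.
At the end, for the whole second after the job is handed in: The largest ball rests in the ring holder on the balance: its centre within 10 mm of the ring's axis and 13 to 25 mm above the ring's top edge, at rest (below 20 mm/s). The medium and small balls lie within 25 mm of where they started (horizontal distance between large_ball and seat below 0.01 m and z of large_ball in the frame of seat between 0.013 and 0.025 m and linear speed of large_ball below 0.02 m/s and distance of each of medium_ball, small_ball from where it was at the start of the episode below 0.025 m); the robot touches nothing.
It fails at once if a smaller ball is moved more than 25 mm (distance of any of medium_ball, small_ball from where it was at the start of the episode above 0.025 m).
It fails at once if the largest ball rolls away: lies low (centre below 50 mm) more than 80 mm from where it started (height (world z) of large_ball below 0.05 m and distance of large_ball from where it was at the start of the episode above 0.08 m).
It fails at once if the largest ball is dropped or thrown into the holder (faster than 0.6 m/s within 30 mm of the ring's axis and less than 30 mm above the ring's top edge) (horizontal distance between large_ball and seat below 0.03 m and z of large_ball in the frame of seat below 0.03 m and linear speed of large_ball above 0.6 m/s).
It also fails if it takes over 42 s, if anything falls off the work surface, if the arm or the gripper's body presses on something with over 40 N, if the wrist force passes 120 N, or if a joint passes its speed limit or range.

## Working session

There is one attempt and no reset: what is moved stays moved. The work goes in short steps, Python scripts to look and compute and a shell command to move; the robot and the scene stay as the last step left them, time stands still between calls to the robot, and variables do not carry over. Pictures are saved under pics/ and viewed, at most 10 in all, crops included, and the job is handed in when it is done.

```bash
mkdir -p pics; cat > h.py <<'E'
import numpy as np, cv2
from workcell import env
def P(p,u,v,d):
    c=np.array([(u-p['cx'])*d/p['fx'],(v-p['cy'])*d/p['fy'],d,1]); return (p['pose']@c)[:3]
def ball(p,m,r):
    # sphere fit of fixed radius to depth points
    from scipy.optimize import least_squares
    m=cv2.erode(m.astype('uint8'),np.ones((3,3)))>0
    v,u=np.nonzero(m&(p['z_map']>0)); 
    X=np.array([P(p,a,b,p['z_map'][b,a]) for a,b in zip(u,v)])
    f=lambda c:np.linalg.norm(X-c,axis=1)-r
    c0=np.median(X,0)-[0,0,r/2]
    s=least_squares(f,c0,loss='soft_l1'); return s.x,np.sqrt(np.mean(s.fun**2)),len(X)
E
python3 - <<'E'
from h import *
ims=[]
for n in ('scene','top'):
    p=env.grab_frame(n); ims.append(p['frame'])
    cv2.imwrite(f'pics/{n}0.png',p['frame'][:,:,::-1])
    print(n,p['pose'].round(2).tolist(),p['fx'])
    for l,r in (('large_ball',25),('medium_ball',18),('small_ball',14),('seat',0)):
        try:
            for q in env.regions_of(p,l)[:5]:
                m=q['pixels']; print(l,round(q['score'],2),np.round(q['rect']),p['frame'][m].mean(0).round(), (ball(p,m,r) if r else ''))
        except Exception as e: print(l,e)
print(env.state())
E
```

```text
scene [[0.79, 0.47, -0.39, 936.19], [0.61, -0.62, 0.49, -475.31], [-0.02, -0.63, -0.78, 853.8], [0.0, 0.0, 0.0, 1.0]] 505.680048969268
large_ball 0.89 [201. 268.  28.  24.] [ 46.  59. 100.] (array([ 438.60105277, -229.06309134,   24.28241296]), np.float64(1.3351586990314026), 446)
large_ball 0.82 [263. 327.  31.  32.] [107.  47.  46.] (array([ 611.30649043, -250.17173694,   24.24555755]), np.float64(1.1703851974964221), 566)
large_ball 0.77 [222. 305.  24.  28.] [95. 94. 94.] (array([ 524.62749474, -255.41911234,   24.23331531]), np.float64(1.3500998662198502), 500)
medium_ball 0.86 [354. 286.  19.  21.] [97. 96. 95.] (array([685.18916519, -85.78280937,  17.42102143]), np.float64(1.3558763260788282), 224)
small_ball 0.56 [261. 240.  15.  17.] [97. 95. 95.] (array([ 480.28217463, -109.31708148,   13.78749232]), np.float64(1.595562908040929), 88)
seat 0.61 [424. 161. 186. 134.] [87. 83. 83.] 
top [[0.0, -0.99, 0.14, 395.74], [-1.0, -0.01, -0.02, 21.84], [0.02, -0.14, -0.99, 1173.95], [0.0, 0.0, 0.0, 1.0]] 445.4485754107106
large_ball 0.78 [416. 216.  23.  19.] [104. 103. 103.] (array([
[... 546 characters left out ...]
 147.] [110. 104. 103.] 
{'time_s': 0.5, 'qpos': array([-7.78655691e+01,  1.83132299e+01,  8.96427153e+01, -1.00706159e-03,
        7.20433607e+01, -1.14617993e+00]), 'qvel': array([-0.02046366,  0.01520926, -0.05404664, -0.00311943,  0.07965387,
       -0.03096813]), 'effort': array([-5.18248598e-04, -4.11992240e+01, -2.32039207e+01,  7.27753923e-02,
        3.84995306e-02, -2.28383584e-05]), 'ee_pos': array([ 132.07986139, -559.61469321,  213.93736147]), 'ee_rot': array([1.79999325e+02, 9.71703214e-04, 1.32809213e+01]), 'force': array([ 0.43681575, -0.44773304, -0.09256316]), 'torque': array([-0.01105368,  0.01569166, -0.04216635]), 'gripper_force': 0.0, 'gripper_width': 91.52086346165592}
```

View pics/scene0.png

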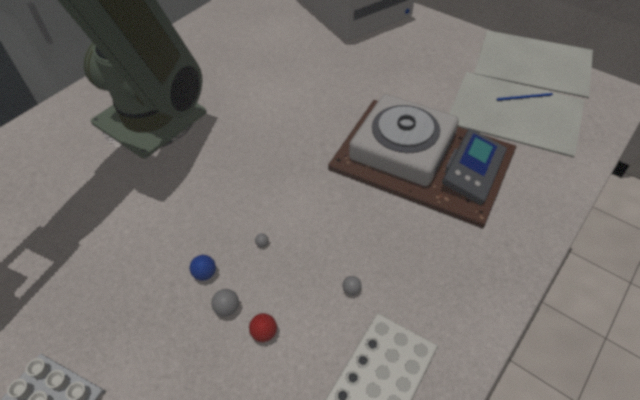

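View pics/top0.png

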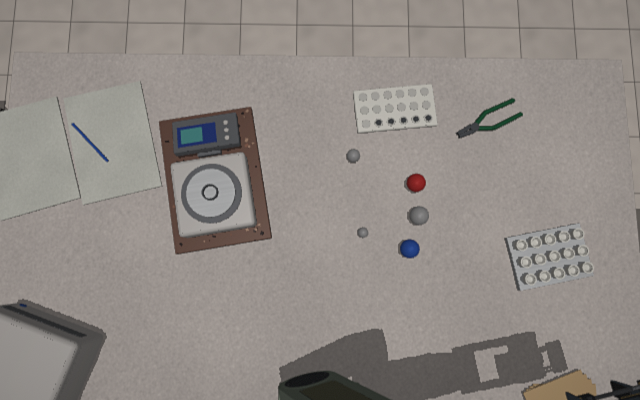

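The candidates for the large ball, as scene and top pixels, are:
- grey: (225,303) and (418,215)
- blue look-alike: (203,267) and (410,249)
- red look-alike: (263,327) and (416,183)

Medium is at scene (352,286) and small at (262,240). The job wants plain steel, so I choose the grey one. The ring is at scene (407,122) and top (210,192). Next I'll make a close crop and measure the ring.

```bash
python3 - <<'E'
from h import *
out=[]
for n,(u0,v0),b in (('scene',(407,122),(230,300)),('top',(210,192),(417,217))):
    p=env.grab_frame(n); g=cv2.cvtColor(p['frame'],cv2.COLOR_RGB2GRAY)
    c=lambda x,u,v,h:cv2.resize(x[v-h:v+h,u-h:u+h],(380,280),interpolation=cv2.INTER_NEAREST)
    out.append(np.hstack([c(p['frame'],*b,50),c(p['frame'],u0,v0,20)]))
    # rectify plane z=103 to a 0.5 mm grid around the ring, then fit
    R=p['pose'][:3,:3];t=p['pose'][:3,3]
    ray=R@np.array([(u0-p['cx'])/p['fx'],(v0-p['cy'])/p['fy'],1]); X=t+ray*(103-t[2])/ray[2]
    for it in range(3):
        gx,gy=np.meshgrid(np.arange(-35,35.1,.5),np.arange(-35,35.1,.5))
        W=np.stack([gx+X[0],gy+X[1],np.full_like(gx,103)],-1); C=(W-t)@R
        I=cv2.remap(g,(C[...,0]/C[...,2]*p['fx']+p['cx']).astype('f4'),(C[...,1]/C[...,2]*p['fy']+p['cy']).astype('f4'),cv2.INTER_CUBIC).astype('f4')
        r=np.hypot(gx,gy)
        k=((r>16)&(r<20)).astype('f4'); k/=k.sum(); k2=((r<13)).astype('f4');k2/=k2.sum()
        k3=((r>23)&(r<26)).astype('f4');k3/=k3.sum()
        K=(.5*k2+.5*k3-k)[20:-20,20:-20] if 0 else (.5*k2+.5*k3-k)
        s=cv2.filter2D(I,-1,K,borderType=cv2.BORDER_REPLICATE); s[r>15]=-1e9
        j=np.unravel_index(s.argmax(),s.shape); X=X+[gx[j],gy[j],0]
    # depth check
    m=np.array([[P(p,a,b2,p['z_map'][b2,a]) for a in range(u0-14,u0+15)] for b2 in range(v0-12,v0+13)]).reshape(-1,3)
    hi=m[m[:,2]>98]; print(n,'ring',X.round(1),s.max(),'depth-high mean',hi.mean(0).round(1),((hi.max(0)+hi.min(0))/2).round(1),len(hi))
cv2.imwrite('pics/crop.png',np.vstack(out)[:,:,::-1])
E
```

```text
scene ring [573.9 266.2 103. ] 55.45439 depth-high mean [587.9 238.3 134.3] [744.  -91.9 475.9] 115
top ring [569.4 268.7 103. ] 98.32242 depth-high mean [562.1 258.9 151.3] [492.3 155.9 636.1] 87
```

View pics/crop.png

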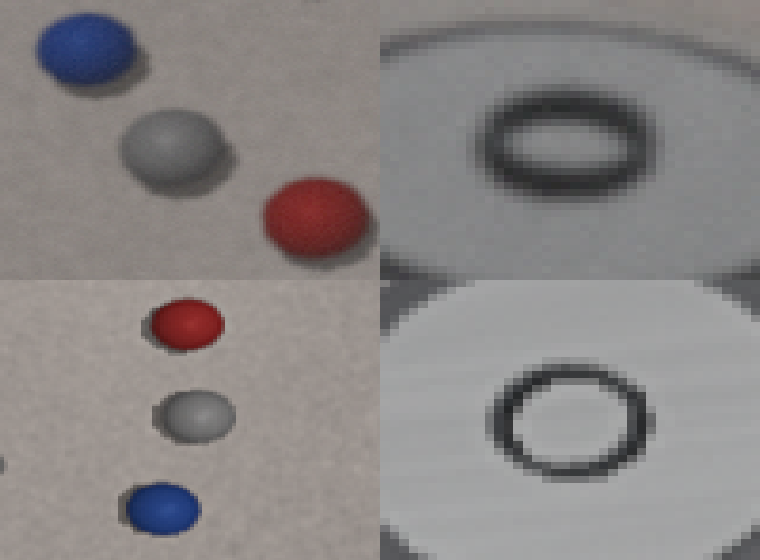

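The crop confirms the grey steel ball sits between the blue and red ones. I'll close the fingers along about world y so they stay clear of both. Targets are the ball at about (524,-257) and the ring at about (571,268).

```bash
python3 -m pendant '{"translation": [[0,0,0],[0,0,0],[0,0,0],[27,-27,0],[27,-27,0],[27,-27,0],[27,-27,0],[27,-27,0]], "roll": [0.118,0.118,0.118,0,0,0,0,0], "hand": [0,0,0,0,0,0,0,0]}' 20
python3 -m pendant '{"translation": [[27,-27,0],[27,-27,0],[27,-27,0],[27,-27,0],[27,-27,0],[27,-27,0],[27,-27,0],[27,-24,0]], "roll": [0,0,0,0,0,0,0,0], "hand": [0,0,0,0,0,0,0,0]}'
python3 -m pendant '{"translation": [[0,0,20],[0,0,20],[0,0,20],[0,0,20],[0,0,0],[0,0,0],[0,0,0],[0,0,0]], "roll": [0,0,0,0,0,0,0,0], "hand": [0,0,0,0,0,0,0,0]}'
python3 - <<'E'
from h import *
s=env.state(); yw=np.radians(s['ee_rot'][2]); print(s['ee_pos'],s['ee_rot'])
for n in ('scene','top'):
    p=env.grab_frame(n); 
    for q in env.regions_of(p,'large_ball')[:4]:
        c=p['frame'][q['pixels']].mean(0); print(n,c.round(),ball(p,q['pixels'],25))
d=np.array([524,-257])-s['ee_pos'][:2]; print('dxy tool',d@[np.cos(yw),np.sin(yw)],d@[np.sin(yw),-np.cos(yw)])
cv2.imwrite('pics/app.png',p['frame'][100:300,270:590,::-1].repeat(2,0).repeat(2,1))
E
```

```text
time_s: 1.27
ee_pos: [283.6, -440.9, 214.1]
ee_rot: [180.0, -0.0, -7.0]
force: [1.3, 0.3, -1.0]
gripper_width: 91.1
gripper_force: 0.0
time_s: 1.93
ee_pos: [524.2, -255.2, 214.1]
ee_rot: [180.0, -0.0, -7.0]
force: [0.6, -0.9, 0.6]
gripper_width: 91.3
gripper_force: 0.0
time_s: 2.6
ee_pos: [523.8, -257.7, 135.6]
ee_rot: [179.9, -0.2, -7.0]
force: [0.9, 0.4, 0.6]
gripper_width: 91.4
gripper_force: 0.0
[ 523.82857166 -257.65509186  135.61003694] [ 1.79930699e+02 -1.71281745e-01 -7.01242965e+00]
scene [77. 76. 75.] (array([ 524.67140809, -255.58404891,   24.12274749]), np.float64(1.207365967367778), 505)
scene [118.  48.  47.] (array([ 611.51993284, -249.99533126,   24.29153254]), np.float64(1.1746106587844483), 556)
scene [40. 52. 87.] (array([ 438.27655324, -228.85885838,   24.62424005]), np.float64(1.362517566856978), 276)
top [ 44.  61. 103.] (array([ 437.49323473, -231.63011835,   24.18045298]), np.float64(1.5930798727231408), 250)
top [129.  43.  42.] (array([ 609.78729193, -252.04422463,   24.47848078]), np.float64(21.075950713457036), 108)
dxy tool 0.09016933902948038 -0.6711203366061246
```

View pics/app.png

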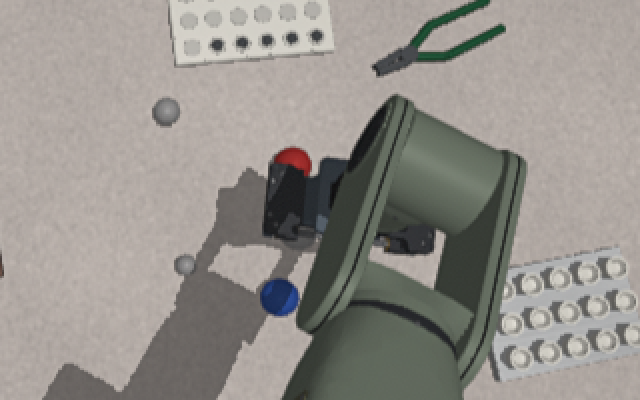

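The gripper is centred over the grey ball, and the fingers straddle it clear of red and blue. Descending and closing gradually.

```bash
python3 -m pendant '{"translation": [[0,0,20],[0,0,20],[0,0,20],[0,0,20],[0,0,18],[0,0,15],[0,0,10],[0,0,5]], "roll": [0,0,0,0,0,0,0,0], "hand": [0,0,0,0,0,0,0,0]}'
python3 -m pendant '{"translation": [[0,0,0],[0,0,0],[0,0,0],[0,0,0],[0,0,0],[0,0,0],[0,0,0],[0,0,0]], "roll": [0,0,0,0,0,0,0,0], "hand": [0,40,70,85,95,100,105,110]}' 20
```

```text
time_s: 3.47
ee_pos: [522.4, -256.8, 4.9]
ee_rot: [-180.0, 0.1, -7.0]
force: [0.2, 0.6, 0.2]
gripper_width: 91.2
gripper_force: 0.0
time_s: 4.13
ee_pos: [523.0, -257.1, 6.2]
ee_rot: [180.0, -0.0, -7.0]
force: [-0.0, -0.4, 0.2]
gripper_width: 52.2
gripper_force: 0.0
```

```bash
python3 -m pendant '{"translation": [[0,0,0],[0,0,0],[0,0,0],[0,0,0],[0,0,0],[0,0,0],[0,0,0],[0,0,0]], "roll": [0,0,0,0,0,0,0,0], "hand": [113,116,119,122,126,132,140,150]}' 25
python3 -m pendant '{"translation": [[0,0,-5],[0,0,-10],[0,0,-10],[0,0,-10],[0,0,-5],[0,0,0],[0,0,0],[0,0,0]], "roll": [0,0,0,0,0,0,0,0], "hand": [150,150,150,150,150,150,150,150]}'
```

```text
time_s: 4.8
ee_pos: [522.9, -257.0, 5.9]
ee_rot: [-180.0, 0.0, -7.0]
force: [-0.6, -0.2, 0.3]
gripper_width: 48.8
gripper_force: 25.0
time_s: 5.47
ee_pos: [522.5, -256.9, 45.8]
ee_rot: [-180.0, 0.0, -7.0]
force: [-0.5, -0.5, -4.6]
gripper_width: 48.6
gripper_force: 25.0
```

The ball is held: force reads -4.6 N and the opening 48.6 mm. Raising it and moving across to above the ring.

```bash
python3 -m pendant '{"translation": [[0,0,-10],[0,0,-20],[0,0,-25],[0,0,-25],[0,0,-25],[0,0,-25],[0,0,-20],[0,0,-10]], "roll": [0,0,0,0,0,0,0,0], "hand": [150,150,150,150,150,150,150,150]}'
python3 -m pendant '{"translation": [[0,-10,0],[0,-20,0],[-1,-30,0],[-2,-36,0],[-2,-36,0],[-2,-36,0],[-1,-36,0],[-1,-36,0]], "roll": [0,0,0,0,0,0,0,0], "hand": [150,150,150,150,150,150,150,150]}'
python3 -m pendant '{"translation": [[-1,-36,0],[-1,-36,0],[-1,-36,0],[-1,-36,0],[-1,-36,0],[-1,-36,0],[-1,-36,0],[-1,-33,0]], "roll": [0,0,0,0,0,0,0,0], "hand": [150,150,150,150,150,150,150,150]}'
python3 -m pendant '{"translation": [[0,-2,0],[0,0,0],[0,0,0],[0,0,0],[0,0,0],[0,0,0],[0,0,0],[0,0,0]], "roll": [0,0,0,0,0,0,0,0], "hand": [150,150,150,150,150,150,150,150]}'
python3 - <<'E'
from h import *
s=env.state(); print(s['ee_pos'],s['ee_rot'])
o=[]
for n in ('scene','top'):
    p=env.grab_frame(n); 
    for q in env.regions_of(p,'large_ball')[:4]:
        print(n,q['score'],np.round(q['rect']),p['frame'][q['pixels']].mean(0).round(),ball(p,q['pixels'],25))
    u,v=(407,110) if n=='scene' else (210,192)
    o.append(cv2.resize(p['frame'][v-75:v+75,u-100:u+100],(400,300),interpolation=cv2.INTER_CUBIC))
cv2.imwrite('pics/over.png',np.hstack(o)[:,:,::-1])
E
```

```text
time_s: 6.13
ee_pos: [523.8, -257.5, 209.3]
ee_rot: [179.9, -0.3, -7.0]
force: [0.9, -1.0, -3.5]
gripper_width: 48.7
gripper_force: 25.0
time_s: 6.8
ee_pos: [541.6, -15.3, 204.1]
ee_rot: [-180.0, 0.2, -7.0]
force: [0.5, -0.2, -4.2]
gripper_width: 48.9
gripper_force: 25.0
time_s: 7.47
ee_pos: [568.3, 268.6, 203.7]
ee_rot: [179.9, 0.2, -7.0]
force: [1.0, -0.5, -3.8]
gripper_width: 48.7
gripper_force: 25.0
time_s: 8.13
ee_pos: [570.4, 267.5, 206.1]
ee_rot: [-180.0, -0.0, -7.1]
force: [-0.1, -0.4, -3.7]
gripper_width: 48.6
gripper_force: 25.0
[570.35354943 267.50124653 206.10002063] [-1.79997029e+02 -9.86262663e-03 -7.05812638e+00]
scene 0.67 [263. 325.  34.  32.] [109.  46.  45.] (array([ 611.68076885, -250.0918539 ,   24.25074337]), np.float64(1.2456824420968338), 522)
scene 0.6 [200. 268.  22.  26.] [ 45.  58. 102.] (array([ 438.73969054, -229.08662618,   24.04127883]), np.float64(1.3410791977785324), 398)
scene 0.58 [415.  80.  17.  20.] [69. 69. 68.] (array([571.30269364, 267.58592206, 225.25299963]), np.float64(1.170352175145129), 167)
top 0.82 [411. 251.  20.  18.] [ 46.  69. 126.] (array([ 437.28636205, -231.58264499,   24.21442379]), np.float64(1.7844191911821776), 229)
top 0.74 [415. 183.  20.  18.] [133.  40.  39.] (array([ 609.70947366, -252.83529908,   24.53898536]), np.float64(1.8620549675672136), 192)
```

View pics/over.png

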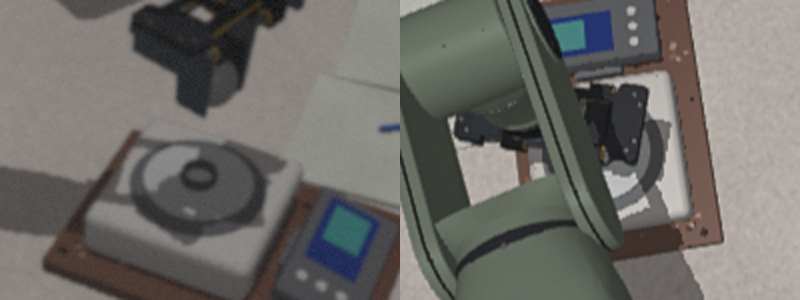

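Left: the ball is held above the ring at crop pixel (200,175), and the pan is clear. Right: the arm hides the ring. After correcting for wall parallax, both cameras put the ring at about (570,269.5), so I shift 2 mm and lower.

```bash
python3 -m pendant '{"translation": [[0,-2,5],[0,0,12],[0,0,15],[0,0,15],[0,0,15],[0,0,12],[0,0,8],[0,0,4]], "roll": [0,0,0,0,0,0,0,0], "hand": [150,150,150,150,150,150,150,150]}'
python3 -m pendant '{"translation": [[0,0,2],[0,0,2],[0,0,0],[0,0,0],[0,0,0],[0,0,0],[0,0,0],[0,0,0]], "roll": [0,0,0,0,0,0,0,0], "hand": [150,150,150,150,150,150,150,150]}'
python3 - <<'E'
from h import *
s=env.state(); print(s['ee_pos'],s['force'])
p=env.grab_frame('scene')
for q in env.regions_of(p,'large_ball')[:4]:
    print(q['score'],np.round(q['rect']),ball(p,q['pixels'],25))
cv2.imwrite('pics/low.png',cv2.resize(p['frame'][72:172,332:482],(780,520),interpolation=cv2.INTER_CUBIC)[:,:,::-1])
E
```

```text
time_s: 9.0
ee_pos: [569.8, 270.0, 118.3]
ee_rot: [179.9, 0.1, -7.0]
force: [0.2, 0.1, -4.0]
gripper_width: 48.9
gripper_force: 25.0
time_s: 9.67
ee_pos: [570.6, 270.1, 116.2]
ee_rot: [-180.0, -0.0, -7.0]
force: [0.3, 0.6, -4.4]
gripper_width: 48.9
gripper_force: 25.0
[570.60544017 270.13755992 116.16188635] [ 0.25741433  0.56554044 -4.41499269]
0.95 [262. 326.  35.  29.] (array([ 611.39306359, -249.92220666,   24.30507199]), np.float64(1.19913671178796), 556)
0.72 [201. 267.  26.  29.] (array([ 438.50523638, -229.20369478,   24.28079664]), np.float64(1.2749420277097263), 463)
0.63 [413. 114.  16.  20.] (array([572.02594661, 270.44462434, 134.99685108]), np.float64(1.4253603636718075), 131)
```

View pics/low.png

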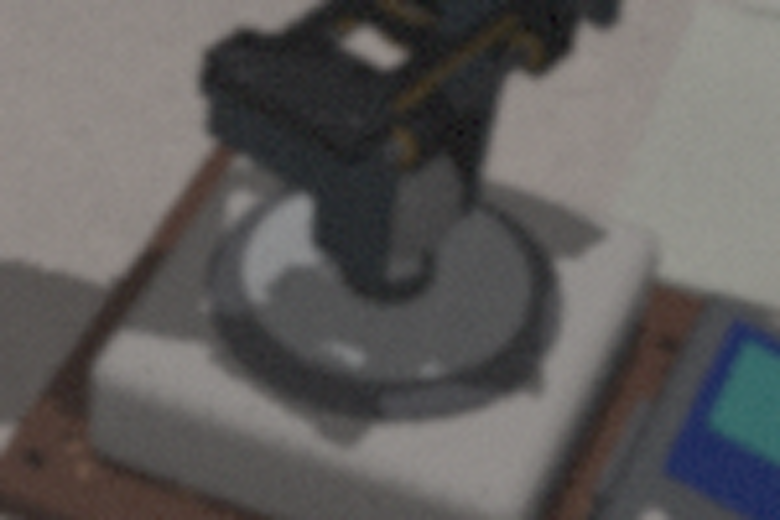

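The ball is about 13 mm above its seat and lined up over the ring at (385,280), with the fingers clear of the pan. Lowering gently and watching the force.

```bash
python3 -m pendant '{"translation": [[0,0,2],[0,0,2],[0,0,2],[0,0,2],[0,0,1],[0,0,1],[0,0,0],[0,0,0]], "roll": [0,0,0,0,0,0,0,0], "hand": [150,150,150,150,150,150,150,150]}'
python3 -m pendant '{"translation": [[0,0,0.5],[0,0,0.5],[0,0,0.5],[0,0,0.5],[0,0,0],[0,0,0],[0,0,0],[0,0,0]], "roll": [0,0,0,0,0,0,0,0], "hand": [150,150,150,150,150,150,150,150]}'
```

```text
time_s: 10.43
ee_pos: [570.5, 270.1, 105.9]
ee_rot: [180.0, -0.0, -7.0]
force: [0.3, -0.5, -4.5]
gripper_width: 49.0
gripper_force: 25.0
time_s: 11.1
ee_pos: [570.6, 270.2, 104.4]
ee_rot: [-180.0, -0.0, -7.0]
force: [-2.2, 0.2, 1.0]
gripper_width: 48.6
gripper_force: 25.0
```

Contact is made, and the force (-2.2 N in x) says the ball is slightly too far +x. I'll shift 1 mm and recheck.

```bash
python3 -m pendant '{"translation": [[-0.5,0,0],[-0.5,0,0],[0,0,0.5],[0,0,0],[0,0,0],[0,0,0],[0,0,0],[0,0,0]], "roll": [0,0,0,0,0,0,0,0], "hand": [150,150,150,150,150,150,150,150]}'
```

```text
time_s: 11.77
ee_pos: [569.8, 270.5, 103.8]
ee_rot: [-180.0, -0.0, -7.0]
force: [-0.2, 1.8, 3.7]
gripper_width: 48.9
gripper_force: 25.0
```

Nearly balanced. Reducing the grip force and then opening slowly.

```bash
python3 -m pendant '{"translation": [[0,0,0],[0,0,0],[0,0,0],[0,0,0],[0,0,0],[0,0,0],[0,0,0],[0,0,0]], "roll": [0,0,0,0,0,0,0,0], "hand": [135,128,124,120,117,114,111,108]}' 4
python3 -m pendant '{"translation": [[0,0,0],[0,0,0],[0,0,0],[0,0,0],[0,0,0],[0,0,0],[0,0,0],[0,0,0]], "roll": [0,0,0,0,0,0,0,0], "hand": [104,98,90,80,65,40,15,0]}'
```

```text
time_s: 12.43
ee_pos: [569.3, 269.8, 102.8]
ee_rot: [179.9, 0.0, -7.0]
force: [0.2, 2.4, -0.5]
gripper_width: 52.2
gripper_force: 0.7
time_s: 13.1
ee_pos: [569.6, 270.2, 103.4]
ee_rot: [180.0, -0.0, -7.0]
force: [-0.1, 0.3, -0.4]
gripper_width: 85.0
gripper_force: 0.0
```

```bash
python3 -m pendant '{"translation": [[0,0,0],[0,0,0],[0,0,0],[0,0,-5],[0,0,-10],[0,0,-15],[0,0,-20],[0,0,-25]], "roll": [0,0,0,0,0,0,0,0], "hand": [0,0,0,0,0,0,0,0]}'
python3 -m pendant '{"translation": [[0,0,-25],[0,0,-25],[0,0,-20],[0,0,-15],[0,0,-5],[0,0,0],[0,0,0],[0,0,0]], "roll": [0,0,0,0,0,0,0,0], "hand": [0,0,0,0,0,0,0,0]}'
python3 - <<'E'
from h import *
p=env.grab_frame('scene')
for l,r in (('large_ball',25),('medium_ball',18),('small_ball',14)):
  for q in env.regions_of(p,l)[:4]:
    print(l,q['score'],np.round(q['rect']),ball(p,q['pixels'],r))
cv2.imwrite('pics/end.png',cv2.resize(p['frame'][72:172,332:482],(600,400),interpolation=cv2.INTER_CUBIC)[:,:,::-1])
E
```

```text
time_s: 13.77
ee_pos: [568.9, 269.9, 179.0]
ee_rot: [179.9, 0.1, -7.0]
force: [-0.3, -0.4, 0.3]
gripper_width: 91.2
gripper_force: 0.0
time_s: 14.43
ee_pos: [568.9, 270.0, 267.1]
ee_rot: [179.9, 0.1, -7.0]
force: [-0.1, 0.2, 0.2]
gripper_width: 91.3
gripper_force: 0.0
large_ball 0.91 [201. 267.  25.  25.] (array([ 438.65574178, -229.09950585,   24.16050934]), np.float64(1.275222792582962), 443)
large_ball 0.86 [264. 327.  32.  32.] (array([ 611.54789276, -249.99071992,   24.25109956]), np.float64(1.1703295991385405), 555)
large_ball 0.67 [404. 115.  22.  25.] (array([570.75121167, 272.88837954, 121.58623135]), np.float64(1.5850396520734131), 360)
medium_ball 0.63 [350. 286.  22.  21.] (array([684.96589848, -85.71584794,  17.528992  ]), np.float64(1.2994832500117148), 218)
small_ball 0.48 [261. 240.  10.  10.] (array([ 480.68179707, -110.5878541 ,   13.91074616]), np.float64(1.4202993670784683), 93)
```

View pics/end.png

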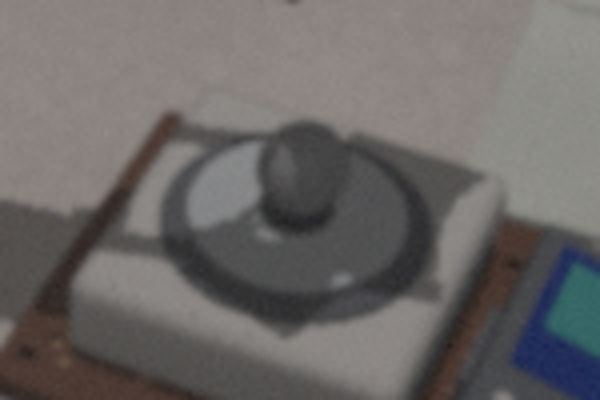

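The ball rests in the ring at crop pixel (303,170). Its centre is at z≈121.6 mm, the smaller balls haven't moved and the gripper is clear, so I'm handing the job in.

```bash
python3 -c "
from workcell import env
print(env.job_done())"
```

```text
the job is handed in; nothing more can be done
None
```

I handed the job in with the large steel ball resting by itself in the balance's ring holder (centre at z≈121.6 mm), the two smaller balls where they started and the gripper clear; the hand-in returned no verdict.

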